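# Fold out the strut of a photo frame and stand it up

### The arm

A 7-joint arm with a two-finger parallel gripper is mounted at the origin on the work surface. World frame = base frame: x ahead of the robot, y to its left, z up, the work surface at z = 0. Lengths are in m, angles in rad, forces in N, time in s.
With the tool pointing down it reaches from about 0.425 to 0.925 m from the base axis. Payload 6.8 kg.
Tool frame: the origin (TCP) lies midway between the tips of the shut fingers; the grasp point (between the pads) lies 19 mm behind it (grip_point_offset is the distance from the TCP to the grasp point, in m); y points along the fingers, x is the direction in which the jaws open and shut, and the axes are right-handed (so a half turn about y gives the same grasp; the last joint's range is limited). The gripper opens to 85 mm and grips with 20 to 120 N. Pads are 22 mm wide; open, the fingers measure 114 mm over their backs; the gripper's body (76 mm by 85 mm) begins 54 mm behind the grasp point. The pads swing forward as they close: fully open they stand 13 mm farther back than shut.
Start: joints at [1.026, 0.477, 0.022, 1.555, -0.011, 1.109, -0.083], TCP at [0.286, -0.612, 0.231] pointing down, gripper open.
Joint ranges: [-2.96, 2.96], [-0.34, 2.1], [-1.41, 1.46], [0.24, 2.44], [-1.37, 4.51], [0.17, 1.92], [-2.96, 2.96]. Speed limits (rad/s): [2.39, 2.39, 3.14, 3.14, 3.14, 3.14, 3.14].

### API

Orientations are given as a unit quaternion [w, x, y, z].
In Python, from station import get_obs, read_camera, hand_in, grip_point_offset gives the robot as it stands.
- The arm moves only by the tool play_rows, never from a script. Its argument "increments" is a list of rows, each a list of 2 entries, a list of its own where there are three numbers: the shift along the tool's x, y, z in m, then the turn, a rotation vector about the tool's x, y, z in degrees. In form: [[[tx, ty, tz], [ax, ay, az]], ...]. A call has 1 to 20 rows; each row shifts and turns the commanded pose from where the row before left it, along the tool's axes as they then stand; what a row does not reach is not made up. A row lasts 1/12 s, in which the tool goes at most 41.7 mm and 7.16 degrees, less where a joint would pass 70% of its speed; a pose out of reach is approached as far as the arm can. A call with a gripper value outside its range is refused whole. "gripper" is the finger opening in m, from 0 to 0.0854, set as the call begins (left out, the last holds). The fingers move at their own pace and stop on an object; "grip_force" is the grip in N (left out, the last holds). Time passes only in rows, so rows that do not move let the fingers close. It gives the time, the measured TCP pose, the force and the opening at its end, in the units of the state.
- get_obs(): the state, without advancing time (a new reading comes with each control period).
- read_camera(name): name is "scene" or "top" or "wrist"; returns a dict with "color" (480x640x3 uint8, red, green, blue), "range_z" (480x640 float32, m along the optical axis (not along the pixel's ray), 0 where there is no reading), "intrinsics" (3x3 intrinsics, pixels), "dist_coeffs" ([k1, k2, p1, p2, k3] as OpenCV has them; the pictures are not rectified), "R" (3x3) and "t" (3): a world point X has camera coordinates R X + t; the wrist camera has in their place "hand_eye" (4x4, takes a point from camera to tool coordinates, whose origin is the TCP and whose axes are the tool frame's). Camera axes: x right, y down, z forward; pixel columns grow to the right and rows downward; lengths in m; the calibration is good to about 2 mm. A picture is of the moment at which its call begins: read the wrist's pose just before it.
- hand_in(): hands the job in, once; it reports no verdict.
The state is a dict: "t": time; "q": joint angles; "joint_vel": joint speeds; "joint_torque": joint torques, N m; "eef_pos": TCP position; "tool_rot": TCP orientation; "contact_force": force on the tool from outside, world axes, zero at the start; "torque": the same for the moment, N m; "gripper_width": opening from 0.0 (shut) to 1.0 (fully open).
Only numpy, scipy, OpenCV 4.12 (cv2) and the standard library are available. Lean on these libraries where they do the work, as an engineer would, in place of code of your own. Each camera call takes 0.05 s, during which the arm holds its last target. There are 200 camera calls.

### The job

The finished photo frame lies face down on the felt-topped platform with its top rail jutting over the edge on the robot's right. While it lies there, fold the black strut on its back out as far as it goes; then get under the jutting top rail, tip the frame up onto its bottom edge and ease it back until it leans still on its strut, on the platform. Raise it gently, without flinging it or letting it drop, and leave the other things on the bench where they are.

Things in the scene. Friction and masses are not known exactly. Their poses are not given: they have to be found in the camera images.
- frame: Photo frame, 184 mm high (x), 134 wide (y), 20 thick (z), 0.25 to 0.55 kg; dark wood rails 22 mm wide, brown back flush with them. Origin in the middle of its face, x to its bottom rail, z out of its back. Starts face down on the platform, x to the robot's left (roughly +y). Tips up about its bottom front edge (x = 92 mm, z = 0). On the open strut it leans 16 degrees back. Friction on felt about 0.6.
- frame_top (a point): Middle of the outer edge of the frame's top rail, on the face side (frame x = -92 mm, z = 0). At the start it is at felt height and juts 25 to 50 mm over the platform's right-hand edge, with open room 50 mm high under it, down to the bench.
- frame_bottom (a point): Middle of the frame's bottom edge on its back side: x = +92 mm, z = +20 mm in the frame. The standing, leaning frame rests on this edge.
- strut (a joint): Angle of the strut, rad: 0 flat on the back, 0.52 open at its stop; starts at 0.03 to 0.14. Black flat leg 5 mm thick, 44 mm wide (32 by the hinge), 128 mm from hinge to foot. Hinge line along the frame's y at x = -38 mm, z = 22.5 mm, through mid-thickness; the foot lies towards the bottom rail and swings away from the back. Stiff hinge (0.8 N at the foot): stays where left.
- strut_foot (a point): Middle of the end of the strut (its foot), on the side that faces the frame's back, 2.5 mm below the mid-thickness of the strut. This edge stands on the platform at the end.
- platform: Fixed fitting platform, plywood with a grey felt top: 300 mm (x) by 280 mm (y), 50 mm high. Origin in the middle of its underside, on the bench; its x points roughly to the robot's left (world +y), z up. The frame juts over its right-hand edge, at x = -150 mm.
- drill: Cordless drill lying on its side, dark with yellow, about 180 by 170 mm and 58 mm high, origin under its middle. Leave it alone.
- dispenser: Green desk tape dispenser with a roll of tape, 150 by 62 mm, 108 mm high, origin under its middle. Leave it alone.
- tape_measure: Red and black tape measure, 72 by 40 mm, 66 mm high, origin under its middle. Leave it alone.
- rule: Steel rule 300 by 32 by 3 mm lying on the bench along its x, origin under its middle. Leave it alone.
Things that resemble listed ones, but are neither listed nor needed, are in the scene too. Leave any blue or pink look-alike of the frame alone.

How it is judged:
On the way:
1. the strut is folded out to its stop while the frame still lies face down (value of joint strut above 0.47 rad and angle between frame's own z axis and vertical below 0.3 rad), for 0.2 s.
At the end, for the whole second after the job is handed in: The frame stands still on the platform, leaning back 10 to 21 degrees from upright on its bottom back edge and on the foot of the strut (both within 4 mm of the felt), with the strut still open by at least 0.40 rad (value of joint strut above 0.4 rad and angle between frame's own z axis and vertical between 1.74 and 1.95 rad and z of frame_bottom in the frame of platform between 0.046 and 0.054 m and z of strut_foot in the frame of platform between 0.046 and 0.054 m and linear speed of frame below 0.01 m/s and angular speed of frame below 0.05 rad/s); the robot touches nothing.
It fails at once if the frame is flung or dropped (turns faster than 4 rad/s) (angular speed of frame above 4 rad/s).
It fails at once if the drill, tape dispenser, tape measure or rule is moved more than 20 mm (distance of any of drill, dispenser, tape_measure, rule from where it was at the start of the episode above 0.02 m).
It also fails if it takes over 61 s, if anything falls off the work surface, if the arm or the gripper's body presses on something with over 40 N, if the wrist force passes 120 N, or if a joint passes its speed limit or range.

## Working session

There is one attempt and no reset: what is moved stays moved. The work goes in short steps, Python scripts to look and compute and a tool call to move; the robot and the scene stay as the last step left them, time stands still between calls to the robot, and variables do not carry over. Pictures are saved under pics/ and viewed, about 8 in all and at most 12, crops included, and the job is handed in when it is done.

Besides the shell and the picture viewer there is one more tool, called after "Emit:" by a JSON object that holds its "fn" and its "kwargs", one argument or row to a line. play_rows: Moves the arm, as the interface text tells. Its arguments: {"type":"object","properties":{"increments":{"type":"array","items":{"type":"array"}},"gripper":{"type":"number"},"grip_force":{"type":"number"}},"required":["increments"]}

```bash
mkdir -p pics; ls
python3 - <<'E'
from station import *
import cv2,numpy as np
o=get_obs();print({k:np.round(v,3) for k,v in o.items()},grip_point_offset)
a=read_camera("scene");b=read_camera("top")
for n,c in(("scene",a),("top",b)):
    np.savez(f"{n}0.npz",**c); cv2.imwrite(f"pics/{n}0.png",c["color"][:,:,::-1]); print(c["intrinsics"],c["dist_coeffs"],c["R"],c["t"])
print(get_obs()["t"])
E
```

```text
pics
{'t': np.float64(0.0), 'q': array([ 1.026,  0.478,  0.022,  1.556, -0.011,  1.109, -0.083]), 'joint_vel': array([ 0.   ,  0.001,  0.001, -0.001,  0.   , -0.   , -0.   ]), 'joint_torque': array([-1.0000e-03, -5.9646e+01,  1.6080e+00, -2.8120e+01,  1.2000e-02,
        9.0000e-03, -0.0000e+00]), 'eef_pos': array([ 0.285, -0.611,  0.23 ]), 'tool_rot': array([ 0.597, -0.596,  0.38 , -0.379]), 'contact_force': array([-0.292,  1.006,  0.57 ]), 'torque': array([ 0.011, -0.034,  0.018]), 'gripper_width': np.float64(1.0)} 0.0187
[[464.79937481   0.         310.27144035]
 [  0.         464.79937481 240.52829913]
 [  0.           0.           1.        ]] [-0.12423717  0.          0.          0.          0.        ] [[ 0.33496162  0.94218588  0.00929897]
 [ 0.51559555 -0.17502392 -0.83876568]
 [-0.78864564  0.28574882 -0.54441314]] [-0.13420857 -0.17367097  1.61273343]
[[521.3956098    0.         317.11386645]
 [  0.         521.3956098  243.13664044]
 [  0.           0.           1.        ]] [-0.09592037  0.          0.          0.          0.        ] [[ 0.00407708 -0.99997577  0.00564255]
 [-0.96852074 -0.00535316 -0.24887532]
 [ 0.24889949 -0.00445024 -0.9685191 ]] [-0.02885316  0.4862043   1.03543648]
0.1
```

View pics/scene0.png

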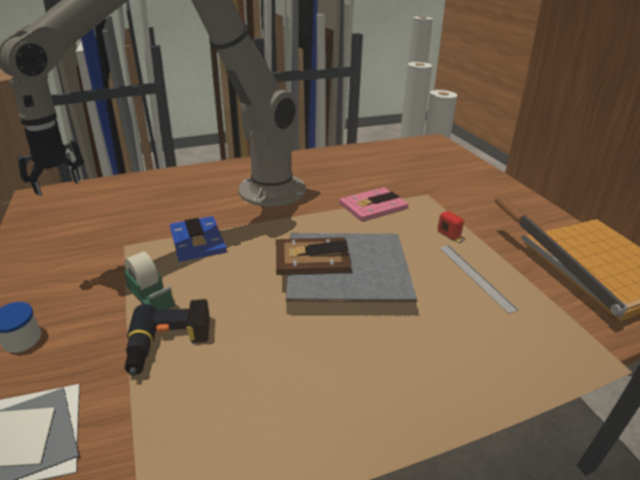

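View pics/top0.png

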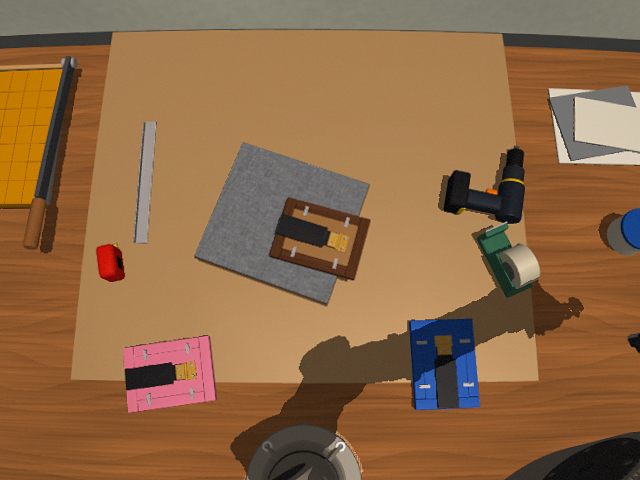

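The brown frame is at top (320,238) / scene (313,255). The look-alikes are blue at top (445,365) and pink at top (168,373). I choose the brown one on the grey felt, with its top rail at top (362,247) and its strut foot at top (278,228). Next I measure it and check a close crop.

```bash
cat > h.py <<'E'
import numpy as np,cv2
def cloud(c,R=None,t=None):
    z=c["range_z"];h,w=z.shape
    uv=np.stack(np.meshgrid(np.arange(w),np.arange(h)),-1).reshape(-1,1,2).astype(np.float64)
    n=cv2.undistortPoints(uv,c["intrinsics"],c["dist_coeffs"]).reshape(h,w,2)
    P=np.dstack([n*z[...,None],z]); P=P if R is None else (P-t)@R
    P[z==0]=np.nan; return P
E
python3 - <<'E'
from h import *
c=dict(np.load("top0.npz"));P=cloud(c,c["R"],c["t"])
col=c["color"]
def rect(m):
    p=P[m][:,:2].astype(np.float32)*1000
    (cx,cy),s,a=cv2.minAreaRect(p); print(len(p),(cx,cy),s,a); print(cv2.boxPoints(((cx,cy),s,a)))
print("bench z",np.nanmedian(P[300:330,120:180,2]))
print("felt z",np.nanmedian(P[180:250,225:265,2]))
roi=np.zeros(P.shape[:2],bool);roi[130:310,190:380]=1
z=P[...,2]
print("platform");rect(roi&(z>.042))
sat=cv2.cvtColor(col,cv2.COLOR_RGB2HSV)
fr=roi&(z>.062)
print("frame");rect(fr)
fr=cv2.morphologyEx(fr.astype(np.uint8),cv2.MORPH_OPEN,np.ones((3,3)))>0; rect(fr)
print("frame z",np.nanmedian(z[fr]))
dark=fr&(col.max(2)<50)&(z>.072); print("strut");rect(dark)
for (u,v) in [(278,228),(282,229),(290,230),(300,233),(310,235),(320,237),(326,239),(340,241),(362,247)]: print((u,v),P[v,u].round(4),col[v,u])
for n,b in (("top",(190,300,255,385)),("scene",(220,320,260,430))):
    k=np.load(n+"0.npz")["color"][b[0]:b[1],b[2]:b[3],::-1]
    cv2.imwrite(f"k{n}.png",cv2.resize(k,(400,340),interpolation=cv2.INTER_CUBIC))
cv2.imwrite("pics/crop0.png",np.hstack([cv2.imread("ktop.png"),cv2.imread("kscene.png")]))
E
```

```text
bench z 0.002257144712995824
felt z 0.05125910129105371
platform
18436 (536.5027465820312, 30.511871337890625) (337.5295104980469, 283.1697692871094) 70.66434478759766
[[ 347.02563   -81.854744]
 [ 614.22327  -175.61273 ]
 [ 725.97986   142.87848 ]
 [ 458.78223   236.63647 ]]
frame
5463 (497.3184814453125, -33.164161682128906) (184.49090576171875, 135.8991241455078) 74.1777114868164
[[ 406.79224 -103.38786]
 [ 537.5425  -140.44138]
 [ 587.8447    37.05954]
 [ 457.09448   74.11305]]
5447 (497.3184814453125, -33.164161682128906) (184.49090576171875, 135.8991241455078) 74.1777114868164
[[ 406.79224 -103.38786]
 [ 537.5425  -140.44138]
 [ 587.8447    37.05954]
 [ 457.09448   74.11305]]
frame z 0.07189092896437056
strut
1014 (506.9949645996094, 5.90350341796875) (103.6431884765625, 88.59635925292969) 38.246185302734375
[[438.87402     8.613712 ]
 [493.71884   -60.96616  ]
 [575.1159      3.1932945]
 [520.2711     72.77316  ]]
(278, 228) [0.5109 0.0545 0.0896] [40 39 39]
(282, 229) [0.5092 0.0462 0.0885] [39 37 35]
(290, 230) [0.5071 0.0297 0.0884] [39 35 37]
(300, 233) [0.501  0.009  0.0878] [40 40 38]
(310, 235) [ 0.4984 -0.0116  0.0821] [39 38 38]
(320, 237) [ 0.4955 -0.0324  0.0772] [41 38 39]
(326, 239) [ 0.4908 -0.0448  0.079 ] [37 33 39]
(340, 241) [ 0.4891 -0.0743  0.0699] [195 141  50]
(362, 247) [ 0.4757 -0.1199  0.0727] [90 54 33]
```

View pics/crop0.png

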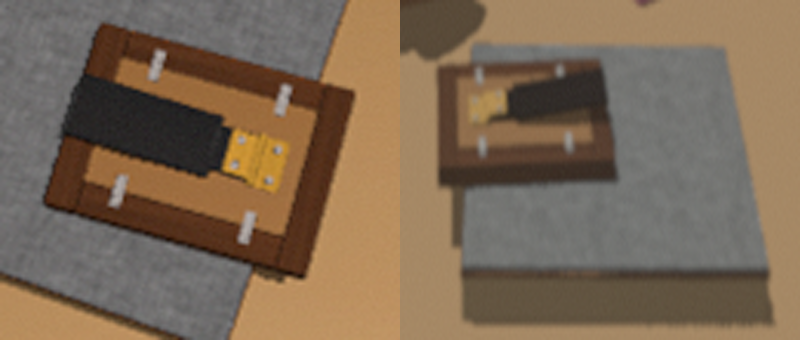

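The crop confirms it: dark wood frame with a brown back, black strut with its foot over the bottom rail on the left, and brass hinge on the right towards the jutting rail. Size 184×136 and back z of about 0.071 agree with the description. Next: obstacles, strut details and the first approach.

```bash
cat >> h.py <<'E'
from scipy.spatial.transform import Rotation as Ro
th=np.deg2rad(74.18)
FX=np.array([np.cos(th),np.sin(th),0]);FY=np.array([-np.sin(th),np.cos(th),0]);FZ=np.array([0,0,1.])
FO=np.array([.4973,-.0332,.05])
def W(x,y,z): return FO+FX*x+FY*y+FZ*z
def rot(q): return Ro.from_quat(np.r_[q[1:],q[0]])
def tool(xdir,ydir):
    y=np.array(ydir)/np.linalg.norm(ydir);x=np.array(xdir)-np.dot(xdir,y)*y;x/=np.linalg.norm(x)
    return Ro.from_matrix(np.c_[x,y,np.cross(x,y)])
def delta(p0,R0,p1,R1):
    "tool-frame shift then rotvec(deg)"
    return (R0.inv().apply(p1-p0)).round(4),np.rad2deg((R0.inv()*R1).as_rotvec()).round(2)
E
python3 - <<'E'
from h import *
from station import get_obs
c=dict(np.load("top0.npz"));P=cloud(c,c["R"],c["t"]);col=c["color"].astype(int);z=P[...,2]
roi=np.zeros(z.shape,bool);roi[190:300,260:380]=1
s=roi&(col.max(2)<52)&(np.ptp(col,2)<15)&(z>.068)
q=P[s]-FO; X=q@FX;Y=q@FY;Z=q[:,2]
for a in range(-40,100,10):
    m=(X>=a/1e3)&(X<a/1e3+.01)
    if m.sum()>5: print(a,m.sum(),"y",np.percentile(Y[m],[2,50,98]).round(4),"z",np.median(Z[m]).round(4))
print("strut x max",np.percentile(X,99))
for n,b in (("drill",(140,225,435,535)),("disp",(220,300,470,550)),("blue",(315,412,405,482))):
    k=P[b[0]:b[1],b[2]:b[3]].reshape(-1,3);k=k[k[:,2]>.012];print(n,np.nanpercentile(k,[1,99],axis=0).round(3))
o=get_obs();print(rot(o["tool_rot"]).as_matrix().round(3))
R0=rot(o["tool_rot"])
for sg in(1,-1):
    R1=tool(sg*FY,-FZ);print(delta(o["eef_pos"],R0,W(.066,0,.1),R1))
E
```

```text
-20 38 y [-0.0142  0.0017  0.0143] z 0.0292
-10 93 y [-0.0195  0.0001  0.0208] z 0.0305
0 97 y [-0.0196  0.0009  0.0209] z 0.0312
10 97 y [-0.0201  0.0019  0.021 ] z 0.0331
20 97 y [-0.0196  0.0007  0.0208] z 0.0334
30 98 y [-0.0198  0.0002  0.0215] z 0.035
40 96 y [-0.0191  0.001   0.0214] z 0.0368
50 97 y [-0.0192  0.001   0.0212] z 0.0377
60 96 y [-0.0203  0.0004  0.0202] z 0.0388
70 102 y [-0.0198  0.001   0.0213] z 0.0403
80 85 y [-0.02    0.0015  0.0219] z 0.0415
strut x max 0.087756545196643
drill [[ 0.547 -0.492  0.017]
 [ 0.715 -0.314  0.062]]
disp [[ 0.387 -0.483  0.014]
 [ 0.549 -0.387  0.111]]
blue [[ 0.149 -0.359  0.016]
 [ 0.33  -0.227  0.03 ]]
[[ 0.423 -0.001  0.906]
 [-0.906  0.001  0.423]
 [-0.002 -1.    -0.   ]]
(array([-0.4838,  0.0812,  0.4797]), array([ 1.1000e-01,  1.3084e+02, -4.0000e-02]))
(array([-0.4838,  0.0812,  0.4797]), array([-3.000e-02, -4.916e+01, -9.000e-02]))
```

Emit:
{"fn": "play_rows", "kwargs": {
  "increments": [
    [[-0.0242, 0, 0.024], [0, 0, 0]],
    [[-0.0242, 0, 0.024], [0, 0, 0]],
    [[-0.0242, 0, 0.024], [0, 0, 0]],
    [[-0.0242, 0, 0.024], [0, 0, 0]],
    [[-0.0242, 0, 0.024], [0, 0, 0]],
    [[-0.0242, 0, 0.024], [0, 0, 0]],
    [[-0.0242, 0, 0.024], [0, 0, 0]],
    [[-0.0242, 0, 0.024], [0, 0, 0]],
    [[-0.0242, 0, 0.024], [0, 0, 0]],
    [[-0.0242, 0, 0.024], [0, 0, 0]],
    [[-0.0242, 0, 0.024], [0, 0, 0]],
    [[-0.0242, 0, 0.024], [0, 0, 0]],
    [[-0.0242, 0, 0.024], [0, 0, 0]],
    [[-0.0242, 0, 0.024], [0, 0, 0]],
    [[-0.0242, 0, 0.024], [0, 0, 0]],
    [[-0.0242, 0, 0.024], [0, 0, 0]],
    [[-0.0242, 0, 0.024], [0, 0, 0]],
    [[-0.0242, 0, 0.024], [0, 0, 0]],
    [[-0.0242, 0, 0.024], [0, 0, 0]],
    [[-0.0242, 0, 0.024], [0, 0, 0]]
  ],
  "gripper": 0.08
}}

```text
t: 1.77
eef_pos: [0.5158, 0.0315, 0.2311]
tool_rot: [-0.596, 0.597, -0.38, 0.38]
contact_force: [1.0, -1.0, 0.7]
gripper_width: 0.935
```

Emit:
{"fn": "play_rows", "kwargs": {
  "increments": [
    [[0, 0.005, 0], [0, -6, 0]],
    [[0, 0.005, 0], [0, -6, 0]],
    [[0, 0.005, 0], [0, -6, 0]],
    [[0, 0.005, 0], [0, -6, 0]],
    [[0, 0.005, 0], [0, -6, 0]],
    [[0, 0.005, 0], [0, -6, 0]],
    [[0, 0.005, 0], [0, -6, 0]],
    [[0, 0.005, 0], [0, -6, 0]],
    [[0, 0, 0], [0, -1, 0]],
    [[0, 0, 0], [0, 0, 0]]
  ]
}}

```text
t: 2.6
eef_pos: [0.5154, 0.0298, 0.1909]
tool_rot: [-0.7, 0.7, -0.099, 0.098]
contact_force: [0.5, -0.2, 0.1]
gripper_width: 0.934
```

```bash
cat > now.py <<'E'
from h import *
from station import get_obs
import json
def now():
    o=get_obs();open("log.jsonl","a").write(json.dumps({k:np.asarray(v).tolist() for k,v in o.items()})+"\n")
    print("t",o["t"],"p",o["eef_pos"].round(4),"q",o["q"].round(3),"F",o["contact_force"].round(2),"w",round(float(o["gripper_width"]),3));return o
E
python3 - <<'E'
from now import *
o=now();print(delta(o["eef_pos"],rot(o["tool_rot"]),W(.066,.0008,.022),tool(-FY,-FZ)))
E
```

```text
t 2.6 p [0.5154 0.0298 0.1909] q [ 0.246  0.307 -0.505  1.945  0.182  0.935 -0.629] F [ 0.52 -0.18  0.13] w 0.934
(array([-0.0009,  0.1189,  0.0005]), array([ 0.01, -0.26, -0.06]))
```

Emit:
{"fn": "play_rows", "kwargs": {
  "increments": [
    [[-0.001, 0.014, 0.0005], [0, 0, 0]],
    [[0, 0.014, 0], [0, 0, 0]],
    [[0, 0.014, 0], [0, 0, 0]],
    [[0, 0.014, 0], [0, 0, 0]],
    [[0, 0.014, 0], [0, 0, 0]],
    [[0, 0.012, 0], [0, 0, 0]],
    [[0, 0.012, 0], [0, 0, 0]],
    [[0, 0.01, 0], [0, 0, 0]],
    [[0, 0.008, 0], [0, 0, 0]],
    [[0, 0.006, 0], [0, 0, 0]],
    [[0, 0, 0], [0, 0, 0]]
  ]
}}

```text
t: 3.52
eef_pos: [0.5143, 0.0306, 0.0722]
tool_rot: [-0.7, 0.7, -0.099, 0.098]
contact_force: [0.5, 0.1, -0.1]
gripper_width: 0.939
```

Emit:
{"fn": "play_rows", "kwargs": {
  "increments": [
    [[0, 0, 0], [0, 0, 0]],
    [[0, 0, 0], [0, 0, 0]],
    [[0, 0, 0], [0, 0, 0]],
    [[0, 0, 0], [0, 0, 0]],
    [[0, 0, 0], [0, 0, 0]],
    [[0, 0, 0], [0, 0, 0]],
    [[0, 0, 0], [0, 0, 0]],
    [[0, 0, 0], [0, 0, 0]]
  ],
  "gripper": 0.036,
  "grip_force": 20
}}

```text
t: 4.18
eef_pos: [0.5154, 0.0308, 0.0736]
tool_rot: [0.7, -0.7, 0.098, -0.099]
contact_force: [1.7, 0.3, 1.0]
gripper_width: 0.506
```

Run:
```python
from now import *
from station import read_camera
o=now();R=rot(o["tool_rot"]);H=W(-.038,.0008,.0225)
h=R.inv().apply(H-o["eef_pos"]);print("hinge in tool",h.round(4))
# opening: strut swings up: rotate about -FY axis
for d in (2.,-2.):
    r=Ro.from_rotvec(np.deg2rad(d)*R.inv().apply(-FY));print(d,(h-r.apply(h)).round(5),np.rad2deg(r.as_rotvec()).round(2))
c=read_camera("scene");cv2.imwrite("pics/s1.png",cv2.resize(c["color"][160:340,220:460,::-1],None,fx=2.5,fy=2.5))
```

```text
t 4.1833 p [0.5154 0.0308 0.0736] q [ 0.179  0.472 -0.444  2.038  0.311  0.694 -0.742] F [1.73 0.34 0.98] w 0.506
hinge in tool [-0.0005  0.0011 -0.1045]
2.0 [ 0.      -0.00365 -0.0001 ] [2.   0.   0.01]
-2.0 [-0.00e+00  3.65e-03 -3.00e-05] [-2.   -0.   -0.01]
```

View pics/s1.png

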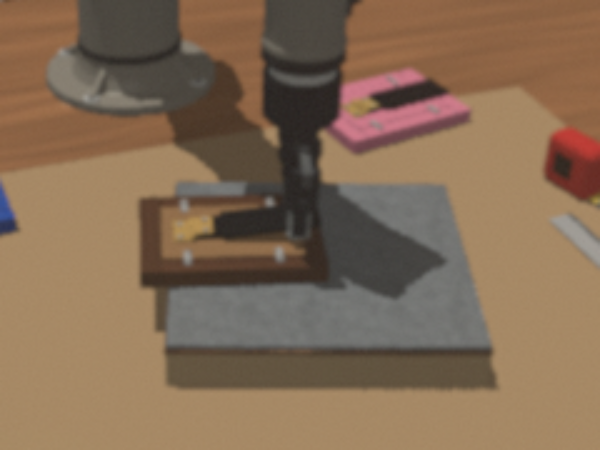

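The jaws hold the strut: opening is 43 mm and the strut is 44 mm wide. Now I swing it up about its hinge.

Emit:
{"fn": "play_rows", "kwargs": {
  "increments": [
    [[0, -0.00365, -0.0001], [2, 0, 0]],
    [[0, -0.00365, -0.0001], [2, 0, 0]],
    [[0, -0.00365, -0.0001], [2, 0, 0]],
    [[0, -0.00365, -0.0001], [2, 0, 0]],
    [[0, -0.00365, -0.0001], [2, 0, 0]],
    [[0, -0.00365, -0.0001], [2, 0, 0]],
    [[0, -0.00365, -0.0001], [2, 0, 0]],
    [[0, -0.00365, -0.0001], [2, 0, 0]],
    [[0, -0.00365, -0.0001], [2, 0, 0]],
    [[0, -0.00365, -0.0001], [2, 0, 0]],
    [[0, 0, 0], [0, 0, 0]]
  ]
}}

```text
t: 5.15
eef_pos: [0.5128, 0.0231, 0.1089]
tool_rot: [0.811, -0.567, 0.081, -0.115]
contact_force: [-1.2, -0.7, 1.0]
gripper_width: 0.506
```

Emit:
{"fn": "play_rows", "kwargs": {
  "increments": [
    [[0, -0.0018, 0], [1, 0, 0]],
    [[0, -0.0018, 0], [1, 0, 0]],
    [[0, -0.0018, 0], [1, 0, 0]],
    [[0, 0, 0], [0, 0, 0]],
    [[0, 0, 0], [0, 0, 0]]
  ]
}}

```text
t: 5.57
eef_pos: [0.5122, 0.0221, 0.1139]
tool_rot: [0.826, -0.547, 0.077, -0.116]
contact_force: [-1.0, -1.2, 0.1]
gripper_width: 0.51
```

Emit:
{"fn": "play_rows", "kwargs": {
  "increments": [
    [[0, -0.0018, 0], [1, 0, 0]],
    [[0, -0.0009, 0], [0.5, 0, 0]],
    [[0, 0, 0], [0, 0, 0]],
    [[0, 0, 0], [0, 0, 0]]
  ]
}}

```text
t: 5.9
eef_pos: [0.5122, 0.0215, 0.1165]
tool_rot: [0.833, -0.536, 0.075, -0.117]
contact_force: [-0.7, 1.1, -0.9]
gripper_width: 0.507
```

Run:
```python
from now import *
from station import read_camera
o=now()
c=read_camera("scene");np.savez("s2.npz",**c);cv2.imwrite("pics/s2.png",cv2.resize(c["color"][190:320,250:430,::-1],None,fx=3.5,fy=3.5))
t=read_camera("top");np.savez("t2.npz",**t);P=cloud(t,t["R"],t["t"])
for (u,v) in [(362,247),(345,215),(340,270),(290,260),(300,205),(305,235),(315,236)]:print((u,v),P[v,u].round(4),t["color"][v,u])
```

```text
t 5.9 p [0.5122 0.0215 0.1165] q [ 0.753  0.498 -0.805  2.077 -0.112  0.598 -0.158] F [-0.69  1.09 -0.89] w 0.507
(362, 247) [ 0.4767 -0.1203  0.0687] [92 51 26]
(345, 215) [ 0.4321 -0.0635  0.431 ] [78 71 62]
(340, 270) [ 0.4268 -0.0738  0.0722] [48 28 14]
(290, 260) [0.4468 0.0293 0.0745] [95 58 35]
(300, 205) [0.5432 0.0081 0.143 ] [31 28 33]
(305, 235) [ 0.4613 -0.0039  0.2176] [29 27 30]
(315, 236) [ 0.46   -0.0219  0.2159] [22 18 21]
```

View pics/s2.png

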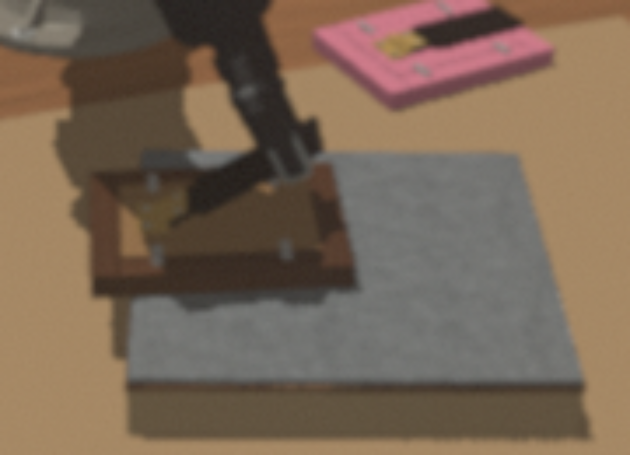

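The strut is open and the frame's bottom end is lifted a couple of mm (corner about 73 vs 70 mm), so it is at the stop. I ease back 1.2° and release.

Emit:
{"fn": "play_rows", "kwargs": {
  "increments": [
    [[0, 0.0011, 0], [-0.6, 0, 0]],
    [[0, 0.0011, 0], [-0.6, 0, 0]],
    [[0, 0, 0], [0, 0, 0]],
    [[0, 0, 0], [0, 0, 0]]
  ]
}}

```text
t: 6.33
eef_pos: [0.5126, 0.0227, 0.1146]
tool_rot: [0.827, -0.545, 0.076, -0.116]
contact_force: [0.2, 0.9, -1.0]
gripper_width: 0.51
```

Emit:
{"fn": "play_rows", "kwargs": {
  "increments": [
    [[0, 0, 0], [0, 0, 0]],
    [[0, 0, 0], [0, 0, 0]],
    [[0, 0, 0], [0, 0, 0]],
    [[0, 0, 0], [0, 0, 0]],
    [[0, -0.01, 0], [0, 0, 0]],
    [[0, -0.02, 0], [0, 0, 0]],
    [[0, -0.03, 0], [0, 0, 0]],
    [[0, -0.03, 0], [0, 0, 0]],
    [[0, -0.03, 0], [0, 0, 0]],
    [[0, -0.03, 0], [0, 0, 0]],
    [[0, 0, 0], [-6, 0, 0]],
    [[0, 0, 0], [-6, 0, 0]],
    [[0, 0, 0], [-6, 0, 0]],
    [[0, 0, 0], [-5, 0, 0]],
    [[0, 0, 0], [0, 0, 0]]
  ],
  "gripper": 0.075
}}

```text
t: 7.58
eef_pos: [0.4971, -0.0305, 0.2541]
tool_rot: [0.702, -0.7, 0.094, -0.097]
contact_force: [0.3, 0.4, 1.1]
gripper_width: 0.878
```

Run:
```python
from now import *
from station import read_camera
o=now();R=rot(o["tool_rot"]);print(R.as_matrix().round(3))
c=read_camera("scene");np.savez("s3.npz",**c);P=cloud(c,c["R"],c["t"]);col=c["color"].astype(int)
q=P-FO;X=q@FX;Y=q@FY;Z=q[...,2]
dark=(col.max(2)<60)&(np.ptp(col,2)<14)&(abs(Y)<.02)&(X>-.045)&(X<.09)&(Z>.022)&(Z<.1)
print("strut",dark.sum())
for a in range(-30,90,15):
    m=dark&(X>a/1e3)&(X<a/1e3+.015)
    if m.sum()>3: print(a,m.sum(),np.median(X[m]).round(4),np.median(Z[m]).round(4))
w=(abs(abs(Y)-.056)<.008)&(abs(X)<.09)&(Z<.03)&(Z>.012)
A=np.c_[X[w],Y[w],np.ones(w.sum())];print("back plane",np.linalg.lstsq(A,Z[w],rcond=None)[0].round(4),w.sum())
# FK model fit: orientation
import json
from scipy.optimize import least_squares
D=[json.loads(l) for l in open("log.jsonl")]
q=np.array([d["q"] for d in D]);Rm=Ro.concatenate([rot(d["tool_rot"]) for d in D]);p=np.array([d["eef_pos"] for d in D])
print(len(D))
for s in np.ndindex(*(2,)*4):
    s=1-2*np.array(s)
    def ori(v):
        return [Ro.from_euler("ZYZYZYZ",[v[0]+s[0]*k[0],k[1],s[1]*k[2],k[3],s[2]*k[4],k[5],v[1]+s[3]*k[6]]) for k in q]
    def f(v): return np.concatenate([(a.inv()*b*Ro.from_euler("x",90,degrees=True)).as_rotvec() for a,b in zip(ori(v),Rm)])
    best=min((least_squares(f,x0) for x0 in([0,0],[2,0],[-2,0],[0,2],[0,-2],[2,2],[-2,2],[2,-2],[-2,-2])),key=lambda r:r.cost)
    print(s,best.cost.round(4),best.x.round(3))
```

```text
t 7.5833 p [ 0.4971 -0.0305  0.2541] q [ 0.624  0.245 -0.789  1.904  0.195  1.067 -0.516] F [0.26 0.42 1.07] w 0.878
[[ 0.963  0.004  0.268]
 [-0.268  0.003  0.963]
 [ 0.003 -1.     0.003]]
strut 294
-15 50 -0.0067 0.0438
0 56 0.0075 0.0526
15 55 0.0229 0.06
30 51 0.0373 0.0687
45 45 0.0528 0.0782
60 35 0.0662 0.0847
back plane [0.0001 0.006  0.0215] 484
4Traceback (most recent call last):
  File "<stdin>", line 24, in <module>
  File "<stdin>", line 24, in <genexpr>
    return func(*args, **kwargs)
    vector_fun = VectorFunction(
        fun_wrapped,
    ...<6 lines>...
        workers=workers
    )
    self._update_fun()
    ~~~~~~~~~~~~~~~~^^
    self.f = self.fun_wrapped(xp_copy(self.x))
             ~~~~~~~~~~~~~~~~^^^^^^^^^^^^^^^^^
    return np.atleast_1d(self.fun(x))
                         ~~~~~~~~^^^
    return self.f(x, *self.args, **self.kwargs)
           ~~~~~~^^^^^^^^^^^^^^^^^^^^^^^^^^^^^^
  File "<stdin>", line 23, in f
  File "<stdin>", line 22, in ori
  File "scipy/spatial/transform/_rotation.pyx", line 1413, in scipy.spatial.transform._rotation.Rotation.from_euler
ValueError: Expected axis specification to be a non-empty string of upto 3 characters, got ZYZYZYZ
```

Strut slope is 0.511 rad, at its stop, and the frame is flat. Before the side approach I fit a kinematic model to choose the jaw orientation that stays in joint range.

```bash
cat > fk.py <<'E'
from h import *
import json
from scipy.optimize import least_squares
D=[json.loads(l) for l in open("log.jsonl")]
Q=np.array([[1.026,.478,.022,1.556,-.011,1.109,-.083]]+[d["q"] for d in D])
RM=[rot([.597,-.596,.38,-.379])]+[rot(d["tool_rot"]) for d in D];PM=np.array([[.285,-.611,.23]]+[d["eef_pos"] for d in D])
A="ZYZYZYZ"
def chain(q,s,v):
    Rs=[];R=Ro.identity()
    for i in range(7):
        a=s[i]*q[i]+(v[0] if i==0 else v[1] if i==6 else 0)
        R=R*Ro.from_euler(A[i],a);Rs.append(R)
    return Rs
B=Ro.from_euler("x",-90,degrees=True)  # tool y = model z
def f(v,s): return np.concatenate([((chain(k,s,v)[-1]*B).inv()*b).as_rotvec() for k,b in zip(Q,RM)])
def posrows(Rs):
    # d1 ez; offsets (x,z) after j2, j4, z & x after j6
    e=np.eye(3);c=[e[2]]
    for i in(1,2,3,4,5): c+= [Rs[i].apply(e[0]),Rs[i].apply(e[1]),Rs[i].apply(e[2])]
    return np.array(c).T
E
python3 - <<'E'
from fk import *
out=[]
for s2 in(1,-1):
  for s4 in(1,-1):
    for m in np.ndindex(2,2,2,2):
      t=1-2*np.array(m);s=[t[0],1,t[1],s2,t[2],s4,t[3]]
      for a in(0,2,-2):
        for b in(0,2,-2):
          r=least_squares(f,[a,b],args=(s,));out.append((r.cost,s,r.x))
out.sort(key=lambda k:k[0])
for o in out[:3]:print(o)
c,s,v=out[0]
M=np.vstack([posrows(chain(k,s,v)) for k in Q]);y=PM.ravel()
# simple: d1, L1 (z after j2), L2 (z after j4), L3 (z after j6)
for cols in([0,3,9,15],[0,3,9,15,1,7,13],[0,3,9,15,7,10]):
    x,*_=np.linalg.lstsq(M[:,cols],y,rcond=None);print(cols,x.round(4),np.abs(M[:,cols]@x-y).max())
E
```

```text
(np.float64(1.1986378912864477), [np.int64(-1), 1, np.int64(-1), -1, np.int64(1), 1, np.int64(1)], array([1.04896494, 5.35098557]))
(np.float64(1.1986378918420177), [np.int64(-1), 1, np.int64(-1), -1, np.int64(1), 1, np.int64(1)], array([-5.23421655, -0.93220356]))
(np.float64(1.1986378940004128), [np.int64(-1), 1, np.int64(-1), -1, np.int64(1), 1, np.int64(1)], array([ 1.04898319, -0.932218  ]))
[0, 3, 9, 15] [-1.2371  1.7129  0.4988 -0.2319] 0.6298868309905372
[0, 3, 9, 15, 1, 7, 13] [ 0.4643 -0.385   0.1659 -0.3683  0.7075  0.8451 -0.3665] 0.631073289347014
[0, 3, 9, 15, 7, 10] [-1.011   1.4864  0.1953  0.1344  0.8024 -1.0924] 0.6360551564403747
```

```bash
sed -i 's/from_euler("x",-90/from_euler("x",90/' fk.py
cat > fit.py <<'E'
from fk import *
out=[]
for m in np.ndindex(2,2,2,2):
  t=1-2*np.array(m);s=[t[0],1,t[1],1,t[2],1,t[3]]
  for a in(0,2,-2):
    for b in(0,2,-2):
      r=least_squares(f,[a,b],args=(s,));out.append((r.cost,s,r.x))
out.sort(key=lambda k:k[0])
c,s,v=out[0];print(c,[int(k) for k in s],v)
M=np.vstack([posrows(chain(k,s,v)) for k in Q]);y=PM.ravel()
E
python3 - <<'E'
from fit import *
print(out[9][:2])
for cols in([0,3,9,15],[0,3,9,15,1,7,13],[0,3,9,15,2,8,14],[0,3,9,15,7,10]):
    x,*_=np.linalg.lstsq(M[:,cols],y,rcond=None);print(cols,x.round(4),np.abs(M[:,cols]@x-y).max())
E
```

```text
5.942528770327282e-07 [-1, 1, -1, 1, -1, 1, -1] [ 1.37630996e-05 -3.14162076e+00]
(np.float64(0.1211818694553078), [np.int64(1), 1, np.int64(-1), 1, np.int64(-1), 1, np.int64(1)])
[0, 3, 9, 15] [0.1196 0.6789 0.3979 0.3356] 0.05349791412788646
[0, 3, 9, 15, 1, 7, 13] [0.2598 0.5882 0.4667 0.3181 0.069  0.0068 0.0751] 0.05534878542734928
[0, 3, 9, 15, 2, 8, 14] [ 0.2874  0.5415  0.4722  0.3273 -0.0301 -0.0311 -0.0011] 0.00024769800806292985
[0, 3, 9, 15, 7, 10] [ 0.1025  0.5908  0.4533  0.1845 -0.1761  0.198 ] 0.0541153598725051
```

```bash
cat > plan.py <<'E'
from fit import *
cols=[0,3,9,15,2,8,14];X7,*_=np.linalg.lstsq(M[:,cols],y,rcond=None)
LO=np.array([-2.96,-.34,-1.41,.24,-1.37,.17,-2.96]);HI=np.array([2.96,2.1,1.46,2.44,4.51,1.92,2.96])
def fk(q):
    Rs=chain(q,s,v);return posrows(Rs)[:,cols]@X7,Rs[-1]*B,Rs
def ik(q,p,R):
    q=q.copy()
    def err(k):
        a,b,_=fk(k);return np.r_[(p-a)*3,(b.inv()*R).as_rotvec()]
    r=least_squares(lambda k:np.r_[err(k),.02*(k-q)],np.clip(q,LO+1e-3,HI-1e-3),bounds=(LO,HI));
    r=least_squares(lambda k:np.r_[err(k),.002*(k-r.x)],np.clip(r.x,LO+1e-3,HI-1e-3),bounds=(LO,HI));return r.x,np.linalg.norm(err(r.x)[:3])/3,np.linalg.norm(err(r.x)[3:])
def dn(a): a=np.deg2rad(a);return np.cos(a)*FX-np.sin(a)*FZ, np.sin(a)*FX+np.cos(a)*FZ
def T(a,sg): d,n=dn(a);return tool(sg*n,d)
def interp(p0,R0,p1,R1,n):
    rv=(R0.inv()*R1).as_rotvec()
    return [(p0+(p1-p0)*i/n,R0*Ro.from_rotvec(rv*i/n)) for i in range(1,n+1)]
def wrist(q):
    p,R,Rs=fk(q);w=p-R.apply([0,X7[3],0]);e=np.array([0,0,X7[0]])+Rs[1].apply([0,0,X7[1]]);return w,e
def gpose(th):  # grasp pose with frame tilt th about bottom front edge: TCP at frame x=-.070,z=.010
    d,n=dn(th);piv=W(.092,0,0)
    if th>90: piv=piv+.0  
    p=piv-.162*d+.010*n if th<=90 else piv+.020*FX*0+.0*n-.162*d+.010*n
    if th>90:
        # bottom back edge rests: at 90 it is at piv+0.02*FX, keep fixed
        bb=piv+.020*FX; p=bb-.162*d-.010*n
    return p
E
cat > try.py <<'E'
from plan import *
import sys
q0=Q[-1]
for sg in(1,-1):
    c=W(-.092,0,0);d,n=dn(25);R=T(25,sg)
    ins=c+.022*d+.022*n;pre=ins-.09*d;hi=pre-.03*d+.12*FZ
    d45,_=dn(60);
    keys=[("hi",hi,R,20),("pre",pre,R,8),("ins",ins,R,8)]
    keys+= [("lift",gpose(25)+.012*n,R,10)]
    for t in(25,45,65,90,98,106): keys.append((f"g{t}",gpose(t),T(t,sg),6))
    q=q0;p,Rc,_=fk(q)
    for k,pp,RR,nn in keys:
        mv=0;e=0
        for a,b in interp(p,Rc,pp,RR,nn):
            qn,ep,er=ik(q,a,b);mv=max(mv,abs(qn-q).max());q=qn;e=max(e,ep+er)
        p,Rc=pp,RR;w,el=wrist(q);print(sg,k,p.round(3),q.round(2),"margin",np.minimum(q-LO,HI-q).min().round(2),"err",round(e,4),"dq",round(mv,2),"w",w.round(2),"el",el.round(2))
E
python3 try.py
```

```text
5.942528770327282e-07 [-1, 1, -1, 1, -1, 1, -1] [ 1.37630996e-05 -3.14162076e+00]
1 hi [ 0.451 -0.198  0.231] [ 1.57  0.91 -1.11  1.8  -0.32  1.22  1.98] margin 0.3 err 0.0 dq 0.2 w [ 0.37 -0.48  0.37] el [ 0.   -0.43  0.62]
1 pre [ 0.458 -0.172  0.099] [ 1.48  1.09 -1.    1.85 -0.22  1.03  2.07] margin 0.41 err 0.0 dq 0.02 w [ 0.38 -0.46  0.24] el [ 0.04 -0.48  0.54]
1 ins [ 0.48  -0.094  0.061] [ 1.39  1.15 -1.    1.94 -0.23  0.83  2.07] margin 0.41 err 0.0 dq 0.02 w [ 0.4  -0.38  0.2 ] el [ 0.09 -0.49  0.51]
1 lift [ 0.485 -0.077  0.138] [ 1.41  1.03 -1.1   1.97 -0.31  0.86  2.  ] margin 0.31 err 0.0 dq 0.01 w [ 0.4  -0.36  0.28] el [ 0.07 -0.46  0.57]
1 g25 [ 0.484 -0.082  0.128] [ 1.41  1.05 -1.08  1.97 -0.29  0.86  2.01] margin 0.33 err 0.0 dq 0.0 w [ 0.4  -0.37  0.27] el [ 0.07 -0.46  0.56]
1 g45 [ 0.493 -0.048  0.172] [ 1.27  0.69 -1.09  2.03 -0.27  0.79  1.78] margin 0.32 err 0.0 dq 0.06 w [ 0.43 -0.27  0.4 ] el [ 0.1  -0.33  0.71]
1 g65 [ 0.506 -0.002  0.201] [ 0.96  0.4  -0.98  2.01 -0.13  0.8   1.42] margin 0.43 err 0.0 dq 0.07 w [ 0.47 -0.13  0.5 ] el [ 0.12 -0.17  0.79]
[... 1166 characters left out ...]
.493 -0.048  0.172] [ 0.91  0.48 -0.57  2.05 -0.69  0.9  -0.97] margin 0.39 err 0.0 dq 0.06 w [ 0.43 -0.27  0.4 ] el [ 0.16 -0.2   0.77]
-1 g65 [ 0.506 -0.002  0.201] [ 0.59  0.29 -0.5   2.03 -0.4   0.83 -1.47] margin 0.41 err 0.0 dq 0.1 w [ 0.47 -0.13  0.5 ] el [ 0.13 -0.08  0.81]
-1 g90 [0.525 0.065 0.212] [ 0.11  0.29 -0.42  1.9   0.14  0.98 -2.22] margin 0.54 err 0.0 dq 0.13 w [0.53 0.06 0.54] el [ 0.15 -0.02  0.81]
-1 g98 [0.531 0.087 0.212] [-0.03  0.34 -0.4   1.84  0.27  1.09 -2.39] margin 0.57 err 0.0 dq 0.03 w [0.54 0.13 0.54] el [0.18 0.   0.8 ]
-1 g106 [0.537 0.108 0.208] [-0.15  0.41 -0.38  1.77  0.37  1.22 -2.53] margin 0.43 err 0.0 dq 0.03 w [0.56 0.2  0.52] el [0.21 0.03 0.78]
```

```bash
cat > screw.py <<'E'
from plan import *
from scipy.linalg import fractional_matrix_power as fmp
def M4(p,R): m=np.eye(4);m[:3,:3]=R.as_matrix();m[:3,3]=p;return m
def screw(p0,R0,p1,R1,n):
    m=fmp(np.linalg.inv(M4(p0,R0))@M4(p1,R1),1/n).real
    row=m[:3,3].round(4),np.rad2deg(Ro.from_matrix(m[:3,:3]).as_rotvec()).round(2)
    k=M4(p0,R0);step=M4(row[0],Ro.from_rotvec(np.deg2rad(row[1])));pts=[]
    for i in range(n): k=k@step;pts.append(k[:3,3].copy())
    print(n,"x",row[0].tolist(),row[1].tolist(),"end err",(k[:3,3]-p1).round(4));return np.array(pts)
E
python3 - <<'E'
from screw import *
from now import now
o=now();p0,R0=o["eef_pos"],rot(o["tool_rot"])
d,n=dn(30);R=T(30,-1);c=W(-.092,0,0);ins=c+.022*d+.022*n;pre=ins-.09*d;hi=pre-.03*d+.12*FZ
pts=screw(p0,R0,hi,R,20);print(pts[::3].round(3))
q=o["q"];print(np.rad2deg((R0.inv()*R).magnitude()))
E
```

```text
5.942528770327282e-07 [-1, 1, -1, 1, -1, 1, -1] [ 1.37630996e-05 -3.14162076e+00]
t 7.6333 p [ 0.4966 -0.032   0.2533] q [ 0.627  0.245 -0.787  1.905  0.191  1.066 -0.511] F [-0.32  0.05 -0.08] w 0.876
20 x [0.0056, -0.0034, -0.0068] [2.32, 4.06, 2.32] end err [0.0003 0.0005 0.0012]
[[ 0.5   -0.04   0.257]
 [ 0.508 -0.066  0.264]
 [ 0.51  -0.094  0.266]
 [ 0.506 -0.122  0.265]
 [ 0.496 -0.148  0.259]
 [ 0.481 -0.171  0.252]
 [ 0.46  -0.188  0.242]]
104.46363681485184
```

Emit:
{"fn": "play_rows", "kwargs": {
  "increments": [
    [[0.0056, -0.0034, -0.0068], [2.32, 4.06, 2.32]],
    [[0.0056, -0.0034, -0.0068], [2.32, 4.06, 2.32]],
    [[0.0056, -0.0034, -0.0068], [2.32, 4.06, 2.32]],
    [[0.0056, -0.0034, -0.0068], [2.32, 4.06, 2.32]],
    [[0.0056, -0.0034, -0.0068], [2.32, 4.06, 2.32]],
    [[0.0056, -0.0034, -0.0068], [2.32, 4.06, 2.32]],
    [[0.0056, -0.0034, -0.0068], [2.32, 4.06, 2.32]],
    [[0.0056, -0.0034, -0.0068], [2.32, 4.06, 2.32]],
    [[0.0056, -0.0034, -0.0068], [2.32, 4.06, 2.32]],
    [[0.0056, -0.0034, -0.0068], [2.32, 4.06, 2.32]],
    [[0.0056, -0.0034, -0.0068], [2.32, 4.06, 2.32]],
    [[0.0056, -0.0034, -0.0068], [2.32, 4.06, 2.32]],
    [[0.0056, -0.0034, -0.0068], [2.32, 4.06, 2.32]],
    [[0.0056, -0.0034, -0.0068], [2.32, 4.06, 2.32]],
    [[0.0056, -0.0034, -0.0068], [2.32, 4.06, 2.32]],
    [[0.0056, -0.0034, -0.0068], [2.32, 4.06, 2.32]],
    [[0.0056, -0.0034, -0.0068], [2.32, 4.06, 2.32]],
    [[0.0056, -0.0034, -0.0068], [2.32, 4.06, 2.32]],
    [[0.0056, -0.0034, -0.0068], [2.32, 4.06, 2.32]],
    [[0.0056, -0.0034, -0.0068], [2.32, 4.06, 2.32]]
  ],
  "gripper": 0.05
}}

```text
t: 9.3
eef_pos: [0.4506, -0.1977, 0.2384]
tool_rot: [0.649, -0.082, 0.702, -0.28]
contact_force: [0.0, -0.3, -0.5]
gripper_width: 0.586
```

Run:
```python
from screw import *
from now import now
from station import read_camera
import station
o=now();p0,R0=o["eef_pos"],rot(o["tool_rot"])
d,n=dn(30);R=T(30,-1);c=W(-.092,0,0);ins=c+.022*d+.022*n;pre=ins-.09*d;hi=pre-.03*d+.12*FZ
print("miss",delta(p0,R0,hi,R))
w=wrist(o["q"]);print("wrist",w[0].round(3),"fk err",fk(o["q"])[0]-p0)
t=read_camera("top");np.savez("t3.npz",**t);P=cloud(t,t["R"],t["t"]);z=P[...,2]
X=(P-FO)@FX;Y=(P-FO)@FY
sc=read_camera("scene");np.savez("s4.npz",**sc);Ps=cloud(sc,sc["R"],sc["t"])
def m(P,rng=.12):
    z=P[...,2];X=(P-FO)@FX;Y=(P-FO)@FY
    k=(abs(X)<rng)&(abs(Y)<.1)&(z>.063)&(z<.078);k=cv2.morphologyEx(k.astype(np.uint8),cv2.MORPH_OPEN,np.ones((3,3)))>0
    p=np.c_[X[k],Y[k]].astype(np.float32)*1000;print(len(p),"x pct",np.percentile(p[:,0],[.5,99.5]),"y",np.percentile(p[:,1],[.5,99.5]),cv2.minAreaRect(p))
m(P);m(Ps)
cv2.imwrite("pics/a4.png",np.vstack([cv2.resize(t["color"][120:320,240:560,::-1],(640,400)),cv2.resize(sc["color"][180:320,200:424,::-1],(320,200)).repeat(1,0) if 0 else np.zeros((1,640,3),np.uint8)]))
```

```text
5.949823019454507e-07 [-1, 1, -1, 1, -1, 1, -1] [1.02489957e-05 3.14156806e+00]
t 9.3 p [ 0.4506 -0.1977  0.2384] q [ 1.194  0.595 -0.526  1.841 -0.674  1.333 -0.826] F [ 0.01 -0.26 -0.55] w 0.586
miss (array([-0.0022,  0.0046,  0.    ]), array([-0.72, -0.41, -0.05]))
wrist [ 0.369 -0.469  0.402] fk err [-0.00017649  0.00078281 -0.00025392]
4275 x pct [-91.04521706  91.09740921] y [-65.11027969  67.74675125] ((0.32578277587890625, 0.7446365356445312), (184.25816345214844, 135.2601776123047), 0.1262681633234024)
2057 x pct [-88.15788788  93.3755307 ] y [-68.05355713  65.29251495] ((2.9937286376953125, -0.09485626220703125), (183.75660705566406, 138.55117797851562), 0.3445306122303009)
```

View pics/a4.png

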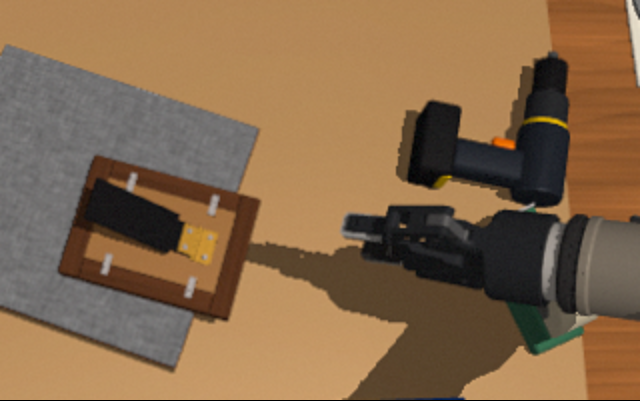

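Frame unmoved (top (150,235) in the crop, strut raised), gripper lined up with the top rail at (345,230), wrist well above the dispenser. Next come the approach and insertion rows.

Run:
```python
from screw import *
from now import now
o=now();p0,R0=o["eef_pos"],rot(o["tool_rot"])
d,n=dn(30);R=T(30,-1);c=W(-.0915,.0005,0);ins=c+.022*d+.022*n;pre=ins-.09*d
print(pre,ins)
p=screw(p0,R0,pre,R,10);print(p[::3]);screw(pre,R,ins,R,8)
q=o["q"]
for a,b in interp(p0,R0,pre,R,8)+interp(pre,R,ins,R,8): q,ep,er=ik(q,a,b)
print(q.round(2),wrist(q)[0].round(3))
```

```text
5.95390351234127e-07 [-1, 1, -1, 1, -1, 1, -1] [ 1.43780575e-05 -3.14160922e+00]
t 9.4 p [ 0.4481 -0.1987  0.2364] q [ 1.195  0.596 -0.523  1.843 -0.671  1.334 -0.826] F [-0.4   0.23 -0.33] w 0.587
[ 0.45881905 -0.16717374  0.10305256] [ 0.48006738 -0.09218368  0.05805256]
10 x [0.0099, 0.0096, 0.0002] [-0.07, -0.07, 0.0] end err [ 0.0003  0.0002 -0.0004]
[[ 0.44915717 -0.1955642   0.22307004]
 [ 0.45246703 -0.18603535  0.18294354]
 [ 0.4557809  -0.17650455  0.14281783]
 [ 0.45909877 -0.16697178  0.10269293]]
8 x [0.0, 0.0113, -0.0] [0.0, 0.0, -0.0] end err [ 0.0001  0.0003 -0.0002]
[ 1.06  0.87 -0.56  1.99 -0.72  0.92 -0.65] [ 0.403 -0.365  0.222]
```

Emit:
{"fn": "play_rows", "kwargs": {
  "increments": [
    [[0.0099, 0.0096, 0.0002], [-0.07, -0.07, 0]],
    [[0.0099, 0.0096, 0.0002], [-0.07, -0.07, 0]],
    [[0.0099, 0.0096, 0.0002], [-0.07, -0.07, 0]],
    [[0.0099, 0.0096, 0.0002], [-0.07, -0.07, 0]],
    [[0.0099, 0.0096, 0.0002], [-0.07, -0.07, 0]],
    [[0.0099, 0.0096, 0.0002], [-0.07, -0.07, 0]],
    [[0.0099, 0.0096, 0.0002], [-0.07, -0.07, 0]],
    [[0.0099, 0.0096, 0.0002], [-0.07, -0.07, 0]],
    [[0.0099, 0.0096, 0.0002], [-0.07, -0.07, 0]],
    [[0.0099, 0.0096, 0.0002], [-0.07, -0.07, 0]],
    [[0, 0, 0], [0, 0, 0]]
  ]
}}

```text
t: 10.32
eef_pos: [0.4614, -0.1619, 0.1023]
tool_rot: [0.653, -0.092, 0.701, -0.271]
contact_force: [-1.0, 0.7, -0.6]
gripper_width: 0.584
```

Run:
```python
from screw import *
from now import now
from station import read_camera
o=now();p0,R0=o["eef_pos"],rot(o["tool_rot"])
d,n=dn(30);R=T(30,-1);c=W(-.0915,.0005,0);ins=c+.022*d+.022*n;pre=ins-.09*d
print(delta(p0,R0,pre,R),delta(p0,R0,ins,R))
t=read_camera("wrist");np.savez("w5.npz",**t);print(t["hand_eye"].round(3))
P=cloud(t);P=P@t["hand_eye"][:3,:3].T+t["hand_eye"][:3,3];P=R0.apply(P.reshape(-1,3)).reshape(P.shape)+p0
X=(P-FO)@FX;Y=(P-FO)@FY;Z=P[...,2]
k=(abs(Y)<.08)&(Z>.04)&(Z<.08)&(X<-.03)&(X>-.11);print(k.sum(),np.percentile(X[k],[.5,2,50]) if k.any() else 0)
for zl in(.045,.05,.055,.06,.065,.07): 
    kk=k&(abs(Z-zl)<.0025);print(zl,kk.sum(),X[kk].min().round(4) if kk.any() else '')
cv2.imwrite("pics/w5.png",t["color"][:,:,::-1])
```

```text
5.95713710593132e-07 [-1, 1, -1, 1, -1, 1, -1] [1.33225673e-05 3.14157814e+00]
t 10.3167 p [ 0.4614 -0.1619  0.1023] q [ 1.125  0.802 -0.515  1.902 -0.647  1.104 -0.697] F [-1.04  0.72 -0.6 ] w 0.584
(array([ 0.0022, -0.0054, -0.0011]), array([0.64, 0.39, 0.04])) (array([ 0.0022,  0.0846, -0.0001]), array([0.64, 0.39, 0.04]))
[[ 1.     0.001 -0.     0.   ]
 [ 0.    -0.288  0.957 -0.141]
 [ 0.001 -0.957 -0.288  0.073]
 [ 0.     0.     0.     1.   ]]
20062 [-0.09089283 -0.0905813  -0.07751995]
0.045 228 -0.0648
0.05 1696 -0.091
0.055 1850 -0.0915
0.06 1914 -0.0912
0.065 2070 -0.0918
0.07 11444 -0.0914
```

View pics/w5.png

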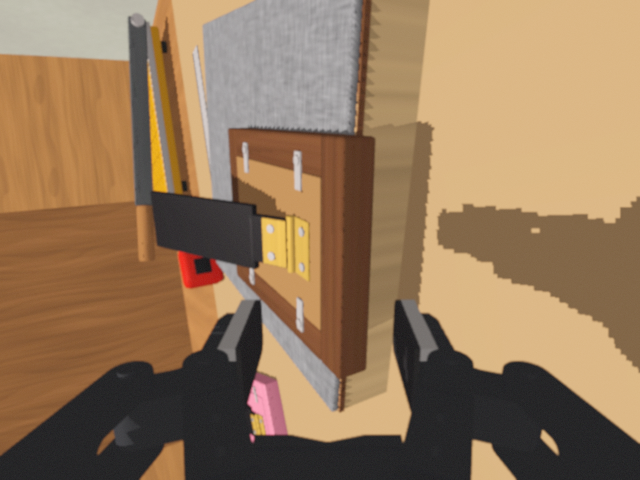

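The wrist picture shows the rail (345–373, 140–375) between the upper finger (left, 245) and the lower finger (right, 405). The rail face measures x = −91.3 mm, as expected. I insert.

Emit:
{"fn": "play_rows", "kwargs": {
  "increments": [
    [[0.0022, 0.0106, 0], [0.3, 0.2, 0]],
    [[0, 0.0106, 0], [0.3, 0.2, 0]],
    [[0, 0.0106, 0], [0, 0, 0]],
    [[0, 0.0106, 0], [0, 0, 0]],
    [[0, 0.0106, 0], [0, 0, 0]],
    [[0, 0.0106, 0], [0, 0, 0]],
    [[0, 0.0106, 0], [0, 0, 0]],
    [[0, 0.01, 0], [0, 0, 0]],
    [[0, 0, 0], [0, 0, 0]]
  ]
}}

```text
t: 11.12
eef_pos: [0.4814, -0.0917, 0.0601]
tool_rot: [0.652, -0.088, 0.701, -0.275]
contact_force: [0.1, 1.3, 1.3]
gripper_width: 0.581
```

Run:
```python
from screw import *
from now import now
o=now();p0,R0=o["eef_pos"],rot(o["tool_rot"])
d,n=dn(30);R=T(30,-1);c=W(-.0915,.0005,0);ins=c+.022*d+.022*n
print(delta(p0,R0,ins,R)); A=np.deg2rad(30)
piv=W(.0925,.0005,0);
# arc: corner path; keep tool orientation, translate
for th in range(0,31,5):
    dd,_=dn(th);cn=piv-.184*dd;t=cn+.022*d+.024*n; print(th,R.inv().apply(t-ins).round(4))
dd,nn=dn(30);g=piv-.162*dd+.010*nn;print("grasp",R.inv().apply(g-ins).round(4),g)
```

```text
5.9597784073249e-07 [-1, 1, -1, 1, -1, 1, -1] [ 1.22363409e-05 -3.14160570e+00]
t 11.1167 p [ 0.4814 -0.0917  0.0601] q [ 1.06   0.866 -0.566  1.984 -0.721  0.919 -0.654] F [0.1  1.34 1.26] w 0.581
(array([ 0.0022,  0.0003, -0.0012]), array([0.07, 0.13, 0.02]))
0 [-0.002  0.     0.   ]
5 [-0.0162 -0.0074 -0.    ]
10 [-0.0311 -0.0136 -0.    ]
15 [-0.0464 -0.0184  0.    ]
20 [-0.062  -0.0219 -0.    ]
25 [-0.078 -0.024 -0.   ]
30 [-0.094  -0.0247 -0.    ]
grasp [-0.08   -0.0247 -0.    ] [ 0.48515203 -0.07423881  0.13966025]
```

Emit:
{"fn": "play_rows", "kwargs": {
  "increments": [
    [[-0.003, -0.0008, 0], [0, 0, 0]],
    [[-0.005, -0.0025, 0], [0, 0, 0]],
    [[-0.005, -0.0025, 0], [0, 0, 0]],
    [[-0.005, -0.0021, 0], [0, 0, 0]],
    [[-0.005, -0.0021, 0], [0, 0, 0]],
    [[-0.005, -0.0021, 0], [0, 0, 0]],
    [[-0.0051, -0.0016, 0], [0, 0, 0]],
    [[-0.0051, -0.0016, 0], [0, 0, 0]],
    [[-0.0051, -0.0016, 0], [0, 0, 0]],
    [[0, 0, 0], [0, 0, 0]]
  ]
}}

```text
t: 11.95
eef_pos: [0.4839, -0.0872, 0.1075]
tool_rot: [0.652, -0.088, 0.7, -0.277]
contact_force: [0.1, -1.4, -1.9]
gripper_width: 0.587
```

Run:
```python
from screw import *
from now import now
from station import read_camera
o=now()
c=read_camera("scene");np.savez("s6.npz",**c);cv2.imwrite("pics/s6.png",cv2.resize(c["color"][160:330,180:420,::-1],None,fx=2.8,fy=2.8))
```

```text
5.961976439175137e-07 [-1, 1, -1, 1, -1, 1, -1] [ 1.12744876e-05 -3.14160455e+00]
t 11.95 p [ 0.4839 -0.0872  0.1075] q [ 1.066  0.775 -0.588  1.996 -0.741  0.967 -0.705] F [ 0.1  -1.39 -1.88] w 0.587
```

View pics/s6.png

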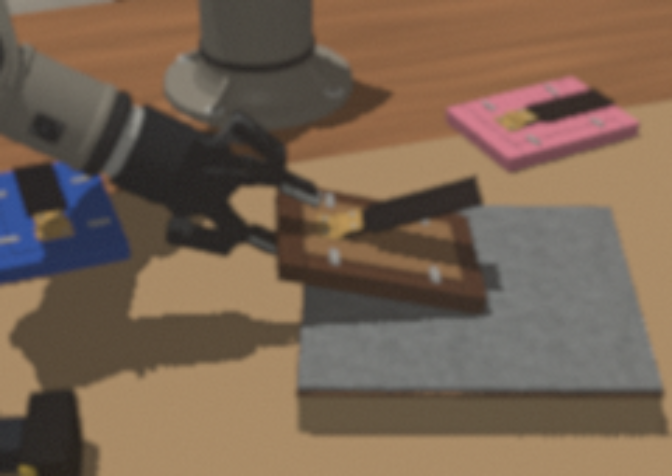

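The frame rises on the lower finger, top rail at (285,240), bottom edge pivoting on the felt at (485,300), strut still open. I continue to 30° and then pinch.

Emit:
{"fn": "play_rows", "kwargs": {
  "increments": [
    [[-0.0052, -0.0012, 0], [0, 0, 0]],
    [[-0.0052, -0.0012, 0], [0, 0, 0]],
    [[-0.0052, -0.0012, 0], [0, 0, 0]],
    [[-0.0053, -0.0007, 0], [0, 0, 0]],
    [[-0.0053, -0.0007, 0], [0, 0, 0]],
    [[-0.0053, -0.0007, 0], [0, 0, 0]],
    [[-0.0053, -0.0002, 0], [0, 0, 0]],
    [[-0.0053, -0.0002, 0], [0, 0, 0]],
    [[-0.0053, -0.0002, 0], [0, 0, 0]],
    [[0, 0, 0], [0, 0, 0]]
  ]
}}

```text
t: 12.83
eef_pos: [0.4887, -0.0691, 0.1516]
tool_rot: [0.652, -0.088, 0.7, -0.276]
contact_force: [-0.5, -0.8, -1.4]
gripper_width: 0.585
```

```bash
cat > meas.py <<'E'
from screw import *
from now import now
from station import read_camera
def meas(tag,lo=-.11):
    o=now();p0,R0=o["eef_pos"],rot(o["tool_rot"])
    # fit back plane of frame in 2D (FX,FZ) using wood/brown points from scene camera
    c=read_camera("scene");np.savez(f"{tag}.npz",**c);P=cloud(c,c["R"],c["t"])-W(0,0,0)
    X,Y,Z=P@FX,P@FY,P[...,2]
    h=cv2.cvtColor(c["color"],cv2.COLOR_RGB2HSV)
    k=(abs(Y)<.066)&(abs(Y)>.025)&(X>-.12)&(X<.2)&(Z>.008)&(Z<.25)&(h[...,1]>90)&((h[...,0]<18)|(h[...,0]>170))
    k=cv2.erode(k.astype(np.uint8),np.ones((3,3)))>0
    return o,p0,R0,X[k],Y[k],Z[k],c
E
python3 - <<'E'
from meas import *
o,p0,R0,X,Y,Z,c=meas("s7")
A=np.c_[X,np.ones(len(X))]
w=np.ones(len(X),bool)
for _ in range(6):
    k=np.linalg.lstsq(A[w],Z[w],rcond=None)[0];r=Z-A@k;w=abs(r)<max(.004,2*np.median(abs(r)))
print(len(X),w.sum(),"slope deg",np.rad2deg(np.arctan(-k[0])),"xrange",np.percentile(X[w],[1,99]),"zr",np.percentile(Z[w],[1,99]))
piv=W(.0925,.0005,0);dd,nn=dn(30);g=piv-.162*dd+.010*nn;print("to grasp",delta(p0,R0,g,T(30,-1)))
E
```

```text
5.963836760946929e-07 [-1, 1, -1, 1, -1, 1, -1] [ 1.04375396e-05 -3.14160359e+00]
t 12.8333 p [ 0.4887 -0.0691  0.1516] q [ 1.06   0.691 -0.62   2.012 -0.773  0.997 -0.758] F [-0.55 -0.85 -1.43] w 0.585
396 379 slope deg 28.960387574824257 xrange [-0.055346    0.09731501] zr [0.02380873 0.10762301]
to grasp (array([ 0.0133,  0.0009, -0.0021]), array([-0.08,  0.19,  0.14]))
```

Emit:
{"fn": "play_rows", "kwargs": {
  "increments": [
    [[0.0022, 0, 0], [0, 0, 0]],
    [[0.0023, 0, 0], [0, 0, 0]],
    [[0, 0, 0], [0, 0, 0]]
  ],
  "gripper": 0.04,
  "grip_force": 30
}}

```text
t: 13.13
eef_pos: [0.4876, -0.0723, 0.1459]
tool_rot: [0.651, -0.088, 0.701, -0.277]
contact_force: [-1.3, -1.6, -1.4]
gripper_width: 0.469
```

Emit:
{"fn": "play_rows", "kwargs": {
  "increments": [
    [[0.0022, 0, 0], [0, 0, 0]],
    [[0.0023, 0, 0], [0, 0, 0]],
    [[0, 0, 0], [0, 0, 0]]
  ],
  "gripper": 0.03
}}

```text
t: 13.38
eef_pos: [0.487, -0.0743, 0.1422]
tool_rot: [0.651, -0.088, 0.701, -0.277]
contact_force: [0.2, -1.1, -1.1]
gripper_width: 0.35
```

Emit:
{"fn": "play_rows", "kwargs": {
  "increments": [
    [[0.002, 0, 0], [0, 0, 0]],
    [[0.002, 0, 0], [0, 0, 0]],
    [[0, 0, 0], [0, 0, 0]],
    [[0, 0, 0], [0, 0, 0]],
    [[0, 0, 0], [0, 0, 0]],
    [[0, 0, 0], [0, 0, 0]]
  ],
  "gripper": 0.012
}}

```text
t: 13.88
eef_pos: [0.4868, -0.0758, 0.1397]
tool_rot: [0.652, -0.088, 0.701, -0.276]
contact_force: [-0.3, -2.0, 2.7]
gripper_width: 0.225
```

Run:
```python
from meas import *
o,p0,R0,X,Y,Z,c=meas("s8")
A=np.c_[X,np.ones(len(X))]
w=np.ones(len(X),bool)
for _ in range(6):
    k=np.linalg.lstsq(A[w],Z[w],rcond=None)[0];r=Z-A@k;w=abs(r)<max(.004,2*np.median(abs(r)))
th=np.rad2deg(np.arctan(-k[0]));print(len(X),w.sum(),"slope",th,"xr",np.percentile(X[w],[1,99]),"zr",np.percentile(Z[w],[1,99]))
y=R0.as_matrix()[:,1];print("tool tilt",np.rad2deg(np.arcsin(-y[2])),"x axis",R0.as_matrix()[:,0].round(3))
d,n=dn(30)
# pivot (bottom front edge) estimate: intersection from TCP: frame axes = tool
print("bottom front if grasp nominal",(p0+.162*d-.010*n-FO).round(4), "target z 0")
for e,nm in ((.010,"front"),(-.010,"back")):
    h=np.array([e,.162,0.])   # tool coords: x=-n
    for a in(3.,):
        r=Ro.from_rotvec([0,0,np.deg2rad(a)]);print(nm,"rot about z",a,(h-r.apply(h)).round(5), R0.apply(h)+p0)
print("rot axis FY in tool",R0.inv().apply(FY).round(3))
```

```text
5.965429484802042e-07 [-1, 1, -1, 1, -1, 1, -1] [9.71033744e-06 3.14158252e+00]
t 13.8833 p [ 0.4868 -0.0758  0.1397] q [ 1.064  0.714 -0.61   2.007 -0.763  0.991 -0.744] F [-0.34 -1.96  2.7 ] w 0.225
399 389 slope 29.26809755976469 xr [-0.05286242  0.0982539 ] zr [0.02464598 0.1088606 ]
tool tilt 30.100427675390808 x axis [-0.135 -0.483 -0.865]
bottom front if grasp nominal [0.0264 0.0876 0.0001] target z 0
front rot about z 3.0 [ 0.00849 -0.0003   0.     ] [0.52390785 0.0541757  0.04983632]
back rot about z 3.0 [0.00846 0.00075 0.     ] [0.52660149 0.06383774 0.06713919]
rot axis FY in tool [-0.002 -0.002 -1.   ]
```

Gripped at 19–20 mm with the pivot predicted at felt height. I rotate about the bottom front edge.

Emit:
{"fn": "play_rows", "kwargs": {
  "increments": [
    [[-0.0005, -0.0003, 0], [0, 0, 0]],
    [[-0.0042, 0.0003, 0], [0, 0, -1.5]],
    [[-0.00847, 0.0007, 0], [0, 0, -3]],
    [[-0.00847, 0.0007, 0], [0, 0, -3]],
    [[-0.00847, 0.0007, 0], [0, 0, -3]],
    [[-0.00847, 0.0007, 0], [0, 0, -3]],
    [[-0.00847, 0.0007, 0], [0, 0, -3]],
    [[-0.00847, 0.0007, 0], [0, 0, -3]],
    [[-0.00847, 0.0007, 0], [0, 0, -3]],
    [[-0.00847, 0.0007, 0], [0, 0, -3]],
    [[-0.00847, 0.0007, 0], [0, 0, -3]],
    [[-0.00847, 0.0007, 0], [0, 0, -3]],
    [[-0.0042, 0.0003, 0], [0, 0, -1.5]],
    [[0, 0, 0], [0, 0, 0]]
  ],
  "grip_force": 50
}}

```text
t: 15.1
eef_pos: [0.5071, -0.0058, 0.2023]
tool_rot: [0.548, -0.285, 0.644, -0.451]
contact_force: [-3.9, -3.3, 12.5]
gripper_width: 0.221
```

```bash
cat > chk.py <<'E'
from meas import *
o=now();p0,R0=o["eef_pos"],rot(o["tool_rot"]);m=R0.as_matrix();x,y=m[:,0],m[:,1]
al=np.rad2deg(np.arctan2(-y[2],y@FX));print("tool tilt",al,"y.FY",(y@FY).round(4),"x.FY",(x@FY).round(4))
for nm,h in(("front",[.01,.162,0]),("back",[-.01,.162,0])):
    b=R0.apply(h)+p0-FO;print(nm,"FX",(b@FX).round(4),"z",b[2].round(4))
E
python3 chk.py
```

```text
5.966808279008637e-07 [-1, 1, -1, 1, -1, 1, -1] [ 9.07502789e-06 -3.14160209e+00]
t 15.1 p [ 0.5071 -0.0058  0.2023] q [ 0.618  0.293 -0.514  2.029 -0.438  0.827 -1.418] F [-3.87 -3.33 12.46] w 0.221
tool tilt 63.279848917107834 y.FY -0.0058 x.FY -0.0071
front FX 0.093 z 0.0031
back FX 0.1108 z 0.0121
```

Pressing the felt with about 12 N, so I lift 2 mm and carry on to about 90°.

Emit:
{"fn": "play_rows", "kwargs": {
  "increments": [
    [[-0.0009, -0.0022, 0], [0, 0, 0]],
    [[0, 0, 0], [0, 0, 0]]
  ]
}}

```text
t: 15.27
eef_pos: [0.506, -0.0083, 0.2025]
tool_rot: [0.547, -0.284, 0.646, -0.451]
contact_force: [-0.3, -1.0, 4.3]
gripper_width: 0.218
```

Emit:
{"fn": "play_rows", "kwargs": {
  "increments": [
    [[-0.0042, 0.0003, 0], [0, 0, -1.5]],
    [[-0.00847, 0.0007, 0], [0, 0, -3]],
    [[-0.00847, 0.0007, 0], [0, 0, -3]],
    [[-0.00847, 0.0007, 0], [0, 0, -3]],
    [[-0.00847, 0.0007, 0], [0, 0, -3]],
    [[-0.00847, 0.0007, 0], [0, 0, -3]],
    [[-0.00847, 0.0007, 0], [0, 0, -3]],
    [[-0.00847, 0.0007, 0], [0, 0, -3]],
    [[-0.00847, 0.0007, 0], [0, 0, -3]],
    [[-0.0042, 0.0003, 0], [0, 0, -1.5]],
    [[0, 0, 0], [0, 0, 0]]
  ]
}}

```text
t: 16.18
eef_pos: [0.5272, 0.0665, 0.2165]
tool_rot: [-0.428, 0.427, -0.561, 0.565]
contact_force: [-4.3, 1.2, 13.8]
gripper_width: 0.222
```

```bash
python3 chk.py
python3 - <<'E'
from meas import *
c=read_camera("scene");np.savez("s9.npz",**c);cv2.imwrite("pics/s9.png",cv2.resize(c["color"][150:310,220:440,::-1],None,fx=2.8,fy=2.8))
E
```

```text
5.968303801662847e-07 [-1, 1, -1, 1, -1, 1, -1] [8.35941642e-06 3.14158394e+00]
t 16.1833 p [0.5272 0.0665 0.2165] q [ 0.11   0.287 -0.424  1.894  0.146  0.986 -2.222] F [-4.34  1.16 13.81] w 0.222
tool tilt 90.11522425932495 y.FY -0.0055 x.FY -0.004
front FX 0.0937 z 0.0045
back FX 0.1137 z 0.0045
5.969649863087233e-07 [-1, 1, -1, 1, -1, 1, -1] [7.71065496e-06 3.14158459e+00]
```

View pics/s9.png

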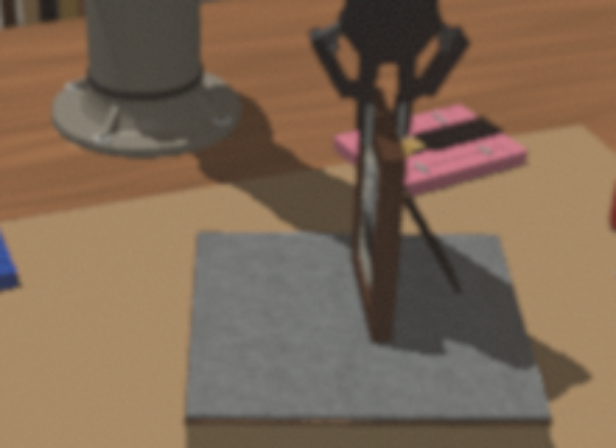

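Upright at (385,240) in the crop, bottom edge touching at (385,338), strut open to the left of the robot. I lift 4 mm, tilt back 16°, then lower gently.

Emit:
{"fn": "play_rows", "kwargs": {
  "increments": [
    [[0, -0.002, 0], [0, 0, 0]],
    [[0, -0.002, 0], [0, 0, 0]],
    [[-0.0058, -0.0002, 0], [0, 0, -2]],
    [[-0.0058, -0.0002, 0], [0, 0, -2]],
    [[-0.0058, -0.0002, 0], [0, 0, -2]],
    [[-0.0058, -0.0002, 0], [0, 0, -2]],
    [[-0.0058, -0.0002, 0], [0, 0, -2]],
    [[-0.0058, -0.0002, 0], [0, 0, -2]],
    [[-0.0058, -0.0002, 0], [0, 0, -2]],
    [[-0.0058, -0.0002, 0], [0, 0, -2]],
    [[0, 0, 0], [0, 0, 0]],
    [[0, 0, 0], [0, 0, 0]]
  ]
}}

```text
t: 17.23
eef_pos: [0.5383, 0.1078, 0.2139]
tool_rot: [-0.343, 0.501, -0.498, 0.619]
contact_force: [0.8, -0.0, -3.1]
gripper_width: 0.221
```

```bash
python3 chk.py
cat > side.py <<'E'
# frame side-face tilt & lowest heights from the scene camera
from meas import *
import sys
c=read_camera("scene");np.savez(sys.argv[1]+".npz",**c);P=cloud(c,c["R"],c["t"])-FO
X,Y,Z=P@FX,P@FY,P[...,2];col=c["color"].astype(int);h=cv2.cvtColor(c["color"],cv2.COLOR_RGB2HSV)
k=(Y>-.09)&(Y<-.05)&(X>.05)&(X<.19)&(Z>.004)&(Z<.2)&(h[...,1]>90)&(h[...,0]<18)
x,z=X[k],Z[k];print("side pts",k.sum());L=[]
for a in np.arange(.01,.16,.02):
    m=(z>a)&(z<a+.02)
    if m.sum()>4:L.append((a+.01,np.percentile(x[m],5),np.percentile(x[m],95)));print(np.round(L[-1],4))
L=np.array(L)
if len(L)>2: print("lean deg front/back",[np.rad2deg(np.arctan(np.polyfit(L[:,0],L[:,i],1)[0])).round(1) for i in(1,2)])
s=(abs(Y)<.03)&(X>.1)&(X<.26)&(Z>.0)&(Z<.1)&(col.max(2)<60)&(np.ptp(col,2)<14)
if s.any(): i=np.argsort(X[s])[-8:];print("strut foot x,z",X[s][i].mean().round(4),Z[s][i].mean().round(4),"zmin",Z[s].min())
E
python3 side.py s10
```

```text
5.969649863087233e-07 [-1, 1, -1, 1, -1, 1, -1] [7.71065496e-06 3.14158459e+00]
t 17.2333 p [0.5383 0.1078 0.2139] q [-0.138  0.406 -0.389  1.762  0.37   1.231 -2.525] F [ 0.84 -0.01 -3.12] w 0.221
tool tilt 106.12462876839537 y.FY -0.0012 x.FY 0.0001
front FX 0.0922 z 0.011
back FX 0.1114 z 0.0055
5.970784595164987e-07 [-1, 1, -1, 1, -1, 1, -1] [ 7.16552780e-06 -3.14160017e+00]
side pts 474
[0.02   0.0964 0.1081]
[0.04   0.1005 0.117 ]
[0.06   0.1061 0.1237]
[0.08   0.1126 0.1271]
[0.1    0.1181 0.1337]
[0.12   0.124  0.1425]
[0.14   0.1295 0.1502]
[0.16   0.1356 0.1541]
lean deg front/back [np.float64(15.9), np.float64(18.2)]
strut foot x,z 0.1807 0.0035 zmin 0.0003639920239105407
```

Emit:
{"fn": "play_rows", "kwargs": {
  "increments": [
    [[-0.00028, 0.00096, 0], [0, 0, 0]],
    [[0, 0, 0], [0, 0, 0]],
    [[0, 0, 0], [0, 0, 0]]
  ]
}}

```text
t: 17.53
eef_pos: [0.5386, 0.1066, 0.2139]
tool_rot: [-0.343, 0.5, -0.498, 0.62]
contact_force: [0.4, -0.2, -3.7]
gripper_width: 0.217
```

Emit:
{"fn": "play_rows", "kwargs": {
  "increments": [
    [[-0.00014, 0.0005, 0], [0, 0, 0]],
    [[0, 0, 0], [0, 0, 0]],
    [[0, 0, 0], [0, 0, 0]]
  ]
}}

```text
t: 17.78
eef_pos: [0.5387, 0.1075, 0.2133]
tool_rot: [-0.343, 0.501, -0.498, 0.619]
contact_force: [-0.3, -0.8, -2.9]
gripper_width: 0.221
```

```bash
python3 chk.py; python3 side.py s11
```

```text
5.970784595164987e-07 [-1, 1, -1, 1, -1, 1, -1] [ 7.16552780e-06 -3.14160017e+00]
t 17.7833 p [0.5387 0.1075 0.2133] q [-0.138  0.407 -0.389  1.762  0.372  1.229 -2.527] F [-0.31 -0.76 -2.88] w 0.221
tool tilt 106.13640277398827 y.FY -0.0023 x.FY 0.0015
front FX 0.092 z 0.0105
back FX 0.1112 z 0.0049
5.971772111581089e-07 [-1, 1, -1, 1, -1, 1, -1] [ 6.69142984e-06 -3.14159969e+00]
side pts 463
[0.02   0.0961 0.111 ]
[0.04   0.1006 0.1171]
[0.06   0.1061 0.1209]
[0.08   0.1119 0.1275]
[0.1    0.1172 0.1338]
[0.12   0.1238 0.1431]
[0.14   0.1294 0.1501]
[0.16   0.1355 0.1543]
lean deg front/back [np.float64(15.9), np.float64(17.8)]
strut foot x,z 0.1803 0.0045 zmin 6.206234742498623e-05
```

Emit:
{"fn": "play_rows", "kwargs": {
  "increments": [
    [[-0.00028, 0.00096, 0], [0, 0, 0]],
    [[0, 0, 0], [0, 0, 0]],
    [[0, 0, 0], [0, 0, 0]]
  ]
}}

```text
t: 18.08
eef_pos: [0.5389, 0.1075, 0.213]
tool_rot: [-0.343, 0.5, -0.498, 0.62]
contact_force: [-0.8, -1.0, 5.2]
gripper_width: 0.22
```

Emit:
{"fn": "play_rows", "kwargs": {
  "increments": [
    [[-0.00028, 0.00096, 0], [0, 0, 0]],
    [[0, 0, 0], [0, 0, 0]],
    [[0, 0, 0], [0, 0, 0]]
  ]
}}

```text
t: 18.33
eef_pos: [0.5392, 0.1076, 0.2129]
tool_rot: [-0.343, 0.5, -0.498, 0.62]
contact_force: [-2.1, -2.3, 10.7]
gripper_width: 0.22
```

In contact. I back off about 1 mm to unload, then open gradually.

Emit:
{"fn": "play_rows", "kwargs": {
  "increments": [
    [[0.00025, -0.0009, 0], [0, 0, 0]],
    [[0, 0, 0], [0, 0, 0]],
    [[0, 0, 0], [0, 0, 0]]
  ],
  "grip_force": 20
}}

```text
t: 18.58
eef_pos: [0.539, 0.1076, 0.213]
tool_rot: [-0.343, 0.5, -0.498, 0.62]
contact_force: [-1.2, -0.8, 7.4]
gripper_width: 0.22
```

Emit:
{"fn": "play_rows", "kwargs": {
  "increments": [
    [[0, 0, 0], [0, 0, 0]],
    [[0, 0, 0], [0, 0, 0]],
    [[0, 0, 0], [0, 0, 0]],
    [[0, 0, 0], [0, 0, 0]]
  ],
  "gripper": 0.026
}}

```text
t: 18.92
eef_pos: [0.5386, 0.1077, 0.2119]
tool_rot: [-0.343, 0.501, -0.498, 0.619]
contact_force: [0.4, 0.2, -1.0]
gripper_width: 0.303
```

Emit:
{"fn": "play_rows", "kwargs": {
  "increments": [
    [[0, 0, 0], [0, 0, 0]],
    [[0, 0, 0], [0, 0, 0]],
    [[0, 0, 0], [0, 0, 0]],
    [[0, 0, 0], [0, 0, 0]],
    [[0, 0, 0], [0, 0, 0]]
  ],
  "gripper": 0.05
}}

```text
t: 19.33
eef_pos: [0.5387, 0.1077, 0.2122]
tool_rot: [-0.343, 0.501, -0.498, 0.619]
contact_force: [0.5, -0.8, -0.4]
gripper_width: 0.585
```

```bash
python3 chk.py; python3 side.py s12
python3 - <<'E'
from h import *
c=np.load("s12.npz");cv2.imwrite("pics/s12.png",cv2.resize(c["color"][150:310,220:440,::-1],None,fx=2.8,fy=2.8))
E
```

```text
5.971772111581089e-07 [-1, 1, -1, 1, -1, 1, -1] [ 6.69142984e-06 -3.14159969e+00]
t 19.3333 p [0.5387 0.1077 0.2122] q [-0.138  0.408 -0.389  1.763  0.372  1.227 -2.528] F [ 0.46 -0.8  -0.41] w 0.585
tool tilt 106.13898406507465 y.FY -0.0023 x.FY 0.0012
front FX 0.0922 z 0.0093
back FX 0.1114 z 0.0038
5.972639335428225e-07 [-1, 1, -1, 1, -1, 1, -1] [6.27521811e-06 3.14158604e+00]
side pts 457
[0.02   0.0963 0.1023]
[0.04   0.1001 0.116 ]
[0.06   0.1055 0.1221]
[0.08   0.1124 0.1271]
[0.1    0.1176 0.1347]
[0.12   0.1237 0.143 ]
[0.14   0.1293 0.15  ]
[0.16   0.1345 0.1539]
lean deg front/back [np.float64(15.7), np.float64(19.7)]
strut foot x,z 0.1798 0.0052 zmin 0.00030587691096278097
```

View pics/s12.png

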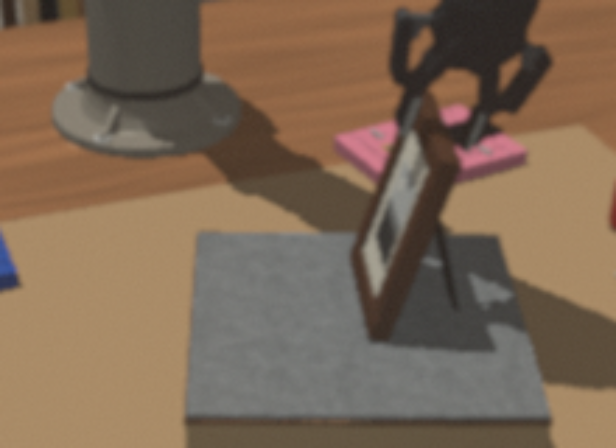

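The frame leans on its strut (foot at (455,308)), free of the gripper on both sides. I retreat straight back along the tool axis.

Emit:
{"fn": "play_rows", "kwargs": {
  "increments": [
    [[0, -0.004, 0], [0, 0, 0]],
    [[0, -0.008, 0], [0, 0, 0]],
    [[0, -0.015, 0], [0, 0, 0]],
    [[0, -0.02, 0], [0, 0, 0]],
    [[0, -0.025, 0], [0, 0, 0]],
    [[0, -0.025, 0], [0, 0, 0]],
    [[0, -0.02, 0], [0, 0, 0]],
    [[0, -0.01, 0], [0, 0, 0]],
    [[0, 0, 0], [0, 0, 0]],
    [[0, 0, 0], [0, 0, 0]],
    [[0, 0, 0], [0, 0, 0]],
    [[0, 0, 0], [0, 0, 0]]
  ]
}}

```text
t: 20.38
eef_pos: [0.5474, 0.1409, 0.3328]
tool_rot: [-0.342, 0.501, -0.498, 0.619]
contact_force: [-0.4, -0.3, -0.5]
gripper_width: 0.583
```

```bash
python3 chk.py; python3 side.py s13
python3 - <<'E'
from h import *
from station import get_obs,read_camera
c=np.load("s13.npz");cv2.imwrite("pics/s13.png",c["color"][:,:,::-1])
a=np.load("s12.npz");r=(slice(195,270),slice(335,390))
print("frame diff px",(np.abs(a["color"].astype(int)-c["color"])[r].max(2)>40).sum())
s0=np.load("scene0.npz")["color"].astype(int)
for n,b in(("drill",(290,385,120,215)),("disp",(250,310,120,175)),("rule",(240,320,435,520)),("tape",(205,245,430,470))):
    print(n,(np.abs(s0-c["color"])[b[0]:b[1],b[2]:b[3]].max(2)>40).sum())
E
```

```text
5.972639335428225e-07 [-1, 1, -1, 1, -1, 1, -1] [6.27521811e-06 3.14158604e+00]
t 20.3833 p [0.5474 0.1409 0.3328] q [-0.173  0.344 -0.406  1.571  0.321  1.478 -2.486] F [-0.38 -0.32 -0.54] w 0.583
tool tilt 106.25211539582234 y.FY -0.0002 x.FY 0.0012
front FX 0.1262 z 0.13
back FX 0.1454 z 0.1244
5.973406787211444e-07 [-1, 1, -1, 1, -1, 1, -1] [5.90707900e-06 3.14158641e+00]
side pts 459
[0.02   0.0955 0.107 ]
[0.04   0.1004 0.1122]
[0.06   0.1063 0.1231]
[0.08   0.1124 0.1289]
[0.1    0.1174 0.133 ]
[0.12   0.1234 0.1423]
[0.14   0.1294 0.1493]
[0.16   0.1353 0.1535]
lean deg front/back [np.float64(16.0), np.float64(18.8)]
strut foot x,z 0.1804 0.0062 zmin 0.0007170312020076883
frame diff px 160
drill 66
disp 602
rule 1616
tape 0
```

View pics/s13.png

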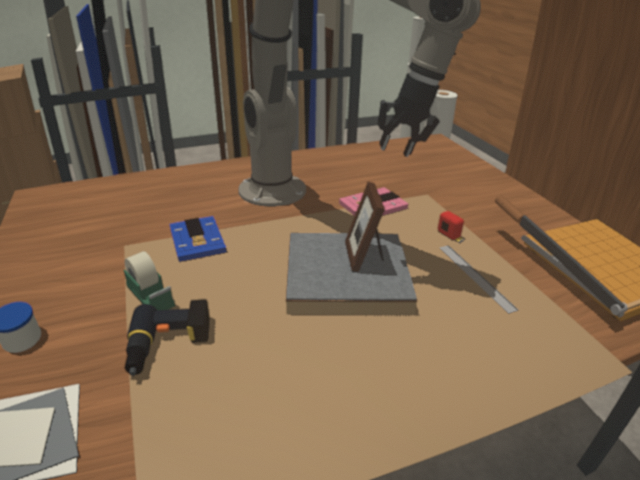

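The frame stands at (365,225), leaning about 16°. The arm is clear, and the drill, dispenser, tape measure and rule are at their original pixels (the rule and dispenser pixel differences look like the arm's shadow). Handing in.

```bash
python3 -c "
from station import hand_in;print(hand_in())"
```

```text
the job is handed in; nothing more can be done
None
```

The frame stands on the platform, leaning back on its open strut, and I handed the job in after about 20 s of robot time (limit 61 s).

**What I did:**
- I opened the strut to its stop while the frame lay flat; it measured about 0.51 rad.
- I got the lower finger under the jutting rail and lifted the frame to about 30°.
- I then pinched the rail, tipped the frame up, eased it back to about 106°, lowered it until it touched the felt, let go and backed off.

**Last checks:**
- **Lean:** the front-edge fit gave 16.0° and held between 15.7° and 16.0° from touchdown to after release. The noisier back-edge fit gave 18–20°, but all readings are within the 10–21° allowed.
- **Strut foot:** camera depth put the lowest strut point at about 1 mm above the felt, but the foot-end estimate came out at 6 mm. That second figure is coarse and covers the whole end of the strut, so I went by the picture and the touchdown force.
- **Pressing on the felt:** while tipping and lowering, the frame pressed on the felt with up to about 14 N, because I had gripped the rail about 4 mm shallower than planned. I lifted it each time.
- **Other things:** the last picture shows the drill, dispenser, tape measure and rule in their original places. Raw image differences at the rule and dispenser look like the arm's shadow moving.
- **Stillness and clearance:** the contact-force reading was near zero after backing off, and the frame had not visibly shifted after release. I did not measure its speed.

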